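Unlock the chisel dock and clip the chisel away

ROBOT

A 7-joint arm with a two-finger parallel gripper is mounted at the origin on the work surface. World frame = base frame: x ahead of the robot, y to its left, z up, the work surface at z = 0. Lengths are in m, angles in rad, forces in N, time in s.
With the tool pointing down it reaches from about 0.4 to 0.9 m from the base axis. Payload 5.5 kg.
Tool frame: the origin (TCP) lies on the centre line of the jaws, within the pads' length; the fingertips stand 17 mm ahead of it and the grasp point (between the pads) lies 2 mm behind it; z points along the fingers, y is the direction in which the jaws open and shut (so a half turn about z gives the same grasp; the last joint's range is limited). The gripper opens to 92 mm and grips with 3 to 60 N. Pads are 19 mm wide; open, the fingers measure 130 mm over their backs; the gripper's body (75 mm by 190 mm) begins 47 mm behind the grasp point.
Start: joints at [-0.84, 0.501, -0.427, 1.55, 0.221, 1.138, -0.21], TCP at [0.293, 0.58, 0.205] pointing down, gripper open.
Joint ranges: [-2.88, 2.88], [-0.31, 2.03], [-1.54, 1.56], [0.2, 2.42], [-1.41, 4.55], [0.19, 2.02], [-2.57, 2.57]. Speed limits (rad/s): [2.57, 2.57, 3.14, 3.14, 3.14, 3.14, 3.14].

INTERFACE

Orientations are given as a unit quaternion [w, x, y, z].
In Python, from station import status, cams, order, nets gives the robot as it stands.
- The arm moves only by the tool send_rows, never from a script. Its argument "targets" is a list of rows, each a list of 3 entries, a list of its own where there are three numbers: the shift along the tool's x, y, z in m, then the turn about the tool's z in rad, then the opening, from -1 (shut) to 1 (fully open). A call has 1 to 5 rows; each row is the pose to reach, as a shift and turn from the pose commanded when the call began, along the tool's axes at that moment; what a row does not reach only later rows make up. A row lasts 1/10 s, in which the tool goes at most 50 mm and 8.59 degrees, less where a joint would pass 70% of its speed; a pose out of reach is approached as far as the arm can. A call with a gripper value outside its range is refused whole. The fingers move at their own pace and stop on an object; "newtons" is the grip in N (left out, the last holds). Time passes only in rows, so rows that repeat a pose let the fingers close. It gives the time, the measured TCP pose, the force and the opening at its end, in the units of the state.
- status.observe(): the state, without advancing time (a new reading comes with each control period).
- cams.read_camera(name): name is "side" or "top"; returns a dict with "pixels" (480x640x3 uint8, blue, green, red), "fx", "fy", "cx", "cy" (pixels), "k1" (the pictures are not rectified: a ray, as slopes to the right and down, at radius r is drawn at 1 + k1 r^2 times it, then the intrinsics apply), "R" (3x3) and "t" (3): a world point X has camera coordinates R X + t. Camera axes: x right, y down, z forward; pixel columns grow to the right and rows downward; lengths in m; the calibration is good to about 2 mm. A picture is of the moment at which its call begins. There is no depth.
- order.finish_job(): hands the job in, once; it reports no verdict.
Trained networks look in a picture, given as the dict that the camera call returned (one of the last four; its "shot" number tells which), for a name from the list of things; names that differ only in an ending like _2 or _b are one class to them, and where a whole thing is asked for, a point or a joint stands for the part that bears it (a point fixed in the world has none). Each returns a list of dicts, best first, with "confidence" (0 to 1); they miss things now and then, are a little off and sometimes report something else, mostly with a low value. They report only what shows in the picture. A call takes as long as a camera call. They do not tell look-alikes from the thing itself.
- nets.look_for(picture, name): "point" ([x, y, z] in m, in the coordinates of the camera as it stood for that picture, good to about 4 mm: the middle of the surface that is visible of it).
- nets.place_of(picture, name): "point" ([x, y, z] in m, in the coordinates of the camera as it stood for that picture, good to about 4 mm: a listed point, or the origin of a listed thing).
The state is a dict: "clock": time; "joints": joint angles; "qd": joint speeds; "joint_efforts": joint torques, N m; "tcp_pos": TCP position; "orientation": TCP orientation; "force": force on the tool from outside, world axes, zero at the start; "ft_torque": the same for the moment, N m; "width": finger opening in m.
Only numpy, scipy, OpenCV 4.12 (cv2) and the standard library are available. Lean on these libraries where they do the work, as an engineer would, in place of code of your own. Each camera call takes 0.05 s, during which the arm holds its last target. There are 200 camera calls.

TASK

Put the chisel away in its locked dock. Set the code one dial at a time: pointer of the left dial on the yellow dot, pointer of the right dial on the white dot; then slide the yellow keeper fully open to the left and press the chisel, blade pointing away from the robot, down into the two spring clips until its handle is fully home in both. Let go, leave the keeper open and do not disturb the mallet or the pine block.

Things in the scene. Friction and masses are not known exactly. Their poses are not given: they have to be found in the camera images.
- dock: Chisel dock, fixed to the table: wooden case, grey deck 45 mm above the table. Origin on the table; x away from the robot, y left, z up; case covers x -80..140, y -200..200 mm. At x 0: right dial y -145, left dial y -45, clips y 45, closed keeper y 120. Six 16 mm dots round each dial, radius 44, counter-clockwise from +x: red 0, yellow 60, green 120, blue 180, white 240, black 300 deg.
- dial_left (a joint): Left dial (next to the clips): turns about a vertical axis, stiff (0.05 N m), stays where left. Value: angle in rad of its pointer (the bar's end with the red line on top, white mark on the black skirt) from the dock's +x, counter-clockwise seen from above; stops at +-2.8. Yellow dot = +1.047.
- dial_right (a joint): Right dial, same build and same meaning of the value. White dot = -2.094.
- dial_left_grip (a point): Point on the left dial's axis, 77 mm above the table, half-way up its upright grip bar: bar 56 long x 16 thick x 40 mm high (from 53.5 to 93.5 mm above the table), on a black skirt of 68 mm diameter. The point's x axis points along the bar to the pointer and turns with the dial.
- dial_right_grip (a point): Same point of the right dial.
- keeper (a joint): Yellow keeper, slides along the dock's +y (left): 0 closed, 0.045 m fully open at its stop; friction 2.5 N, stays where left. The lock blocks it after 3 mm unless both pointers are within about 10 deg of their dots; when open it holds the dials. Closed, its two arms (12 mm wide, at dock x -40 and 40, 96 to 102 mm above the table) lie over the clips; open, they are clear of them.
- keeper_grip (a point): Middle of the black fin on the keeper, 122 mm above the table, moves with the keeper: fin 50 (x) x 16 thick (y) x 40 mm high, from 100 to 140 mm above the table, standing on the yellow block 118 (x) x 24 (y) mm. To be pinched from above across y, or pushed.
- clip_home (a point): Where the middle of the chisel handle lies when fully home, 77 mm above the table; x axis = where the blade must point. Two spring clips (14 mm wide) at x -40 and 40 mm from here, room for fingers between. Sprung jaws reach 17 mm to each side and 13 mm above this point; rounded lips 18 mm apart. The 23 mm handle, pressed straight down (about 5 to 15 N), snaps in onto black seats.
- chisel: Wood chisel, 194 mm long, 120 g: round wooden handle 23 mm diameter, 126 mm long, with a 25 mm square steel collar 8 mm wide at each end; blade 68 x 16 x 4 mm in line. Own x axis points along it towards the blade. Lies on the table left of the dock. Origin on its underside below the middle of the handle.
- chisel_mid (a point): Middle of the chisel's handle, on its axis (12.5 mm above the table at the start); x towards the blade. The balance point lies about 10 to 20 mm from here towards the blade.
- chisel_tip (a point): End of the blade, 131 mm from the handle's middle.
- chisel_butt (a point): Butt end of the handle, 63 mm from the handle's middle.
- mallet: Wooden mallet lying right of the dock: 263 mm long, head 65 x 115 x 60 mm. Bystander.
- pine_block: Block of pale wood with burnt lines, 90 x 110 x 32 mm, between robot and dock. Bystander.
Things that resemble listed ones, but are neither listed nor needed, are in the scene too. There is more than one size of the chisel; the job needs the middle-sized.

How it is judged:
By the outcome, as a careful person would: the job done as asked, in the order asked, and still so for the second after the job is handed in, with the robot touching nothing.
It also fails if it takes over 70 s, if anything falls off the work surface, if the arm or the gripper's body presses on something with over 40 N, if the wrist force passes 120 N, or if a joint passes its speed limit or range.

## Working session

There is one attempt and no reset: what is moved stays moved. The work goes in short steps, Python scripts to look and compute and a tool call to move; the robot and the scene stay as the last step left them, time stands still between calls to the robot, and variables do not carry over. Pictures are saved under pics/ and viewed, about 8 in all and at most 12, crops included, and the job is handed in when it is done.

Besides the shell and the picture viewer there is one more tool, called after "Emit:" as name(argument=value, ...), one argument or row to a line, values as JSON. send_rows: Moves the arm, as the interface text tells. Its arguments: {"type":"object","properties":{"targets":{"type":"array","items":{"type":"array"}},"newtons":{"type":"number"}},"required":["targets"]}

```bash
mkdir -p pics; cat > h.py <<'E'
import numpy as np, cv2
from station import status, cams, order, nets
def world(p,X): return p["R"].T if False else np.array(p["R"]).T@(np.array(X)-np.array(p["t"]))
def pix(p,X):
    c=np.array(p["R"])@np.array(X)+np.array(p["t"]); s=c[:2]/c[2]; s=s*(1+p["k1"]*(s@s))
    return np.array([p["fx"]*s[0]+p["cx"],p["fy"]*s[1]+p["cy"]])
def ray(p,uv,z):
    d=np.array([(uv[0]-p["cx"])/p["fx"],(uv[1]-p["cy"])/p["fy"]]); s=d.copy()
    for _ in range(20): s=d/(1+p["k1"]*(s@s))
    R=np.array(p["R"]).T; v=R@np.array([s[0],s[1],1]); o=-R@np.array(p["t"])
    return o+v*(z-o[2])/v[2]
E
python3 - <<'E'
from h import *
s=status.observe(); print({k:np.round(v,3) for k,v in s.items()})
for n in ["top","side"]:
    p=cams.read_camera(n); cv2.imwrite(f"pics/{n}0.png",p["pixels"]); print(n,-np.array(p["R"]).T@np.array(p["t"]),p["fx"])
    for o in ["dock","dial_left_grip","dial_right_grip","keeper_grip","clip_home","chisel","chisel_mid","chisel_tip","chisel_butt","mallet","pine_block"]:
        for r in nets.place_of(p,o)[:4]:
            w=world(p,r["point"]); print(o,np.round(w,3),round(r["confidence"],2),np.round(pix(p,w)))
E
```

```text
{'clock': np.float64(0.0), 'joints': array([-0.84 ,  0.502, -0.427,  1.551,  0.221,  1.138, -0.21 ]), 'qd': array([-0.001, -0.   , -0.   , -0.001, -0.002,  0.001, -0.001]), 'joint_efforts': array([-0.0000e+00, -5.6660e+01, -5.8170e+00, -2.7911e+01, -6.9000e-02,
        3.0000e-02,  0.0000e+00]), 'tcp_pos': array([0.293, 0.579, 0.204]), 'orientation': array([-0.   ,  0.232,  0.973, -0.001]), 'force': array([-0.441,  0.169, -0.713]), 'ft_torque': array([ 0.001, -0.041,  0.015]), 'width': np.float64(0.092)}
top [0.37984833 0.01570699 1.30490895] 561.6549490456797
dock [ 0.543 -0.134  0.079] 0.7 [380. 223.]
dock [ 0.545 -0.086  0.003] 0.69 [356. 227.]
dial_left_grip [ 0.539 -0.131  0.077] 0.87 [379. 225.]
dial_right_grip [ 0.538 -0.228  0.08 ] 0.63 [423. 225.]
keeper_grip [0.548 0.03  0.122] 0.61 [306. 219.]
clip_home [ 0.546 -0.04   0.079] 0.96 [338. 222.]
clip_home [ 0.56  -0.404 -0.004] 0.71 [489. 219.]
chisel [0.321 0.288 0.004] 0.96 [195. 326.]
chisel [0.514 0.409 0.003] 0.86 [144. 243.]
chisel [0.55  0.228 0.   ] 0.7 [221. 227.]
chisel_mid [0.32  0.284 0.02 ] 0.76 [195. 327.]
chise
[... 850 characters left out ...]
9 -0.045  0.077] 0.96 [346. 249.]
chisel [ 0.325  0.284 -0.002] 0.87 [208. 235.]
chisel [ 0.549  0.224 -0.002] 0.75 [291. 223.]
chisel [0.513 0.412 0.002] 0.55 [252. 196.]
chisel_mid [0.323 0.286 0.019] 0.72 [206. 229.]
chisel_mid [0.517 0.411 0.013] 0.62 [253. 192.]
chisel_mid [0.552 0.226 0.01 ] 0.57 [292. 218.]
chisel_mid [0.393 0.016 0.001] 0.5 [275. 281.]
chisel_tip [0.181 0.19  0.017] 0.92 [165. 265.]
chisel_tip [0.581 0.341 0.009] 0.68 [282. 198.]
chisel_butt [0.494 0.249 0.009] 0.97 [270. 221.]
chisel_butt [0.394 0.333 0.017] 0.89 [224. 214.]
chisel_butt [0.553 0.028 0.121] 0.48 [331. 218.]
mallet [ 0.556 -0.407  0.001] 0.58 [450. 376.]
pine_block [0.395 0.013 0.001] 0.63 [276. 282.]
```

View pics/top0.png

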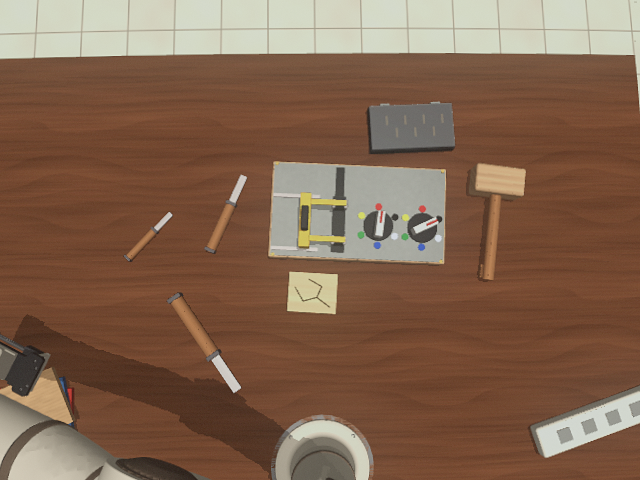

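View pics/side0.png

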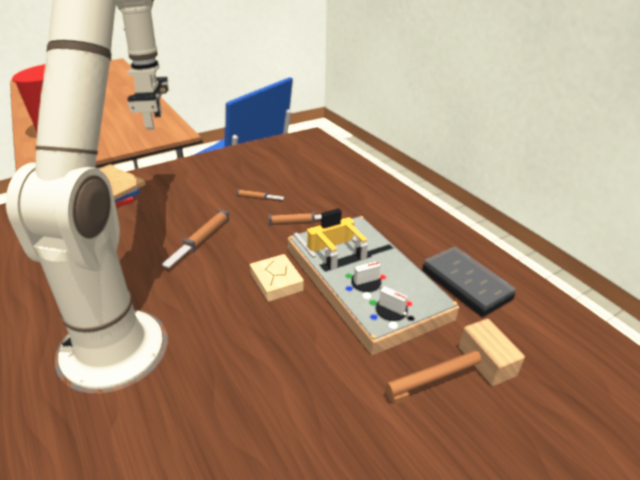

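The top view shows the dock at (270–446, 163–263). The three chisels are at (148,238), (226,215) and (205,343), and the middle-sized one is at (226,215). The mallet is on the right at (490,220) and the pine block at (312,292). Next I'll fit the dock pose and the dial angles.

```bash
cat > fit.py <<'E'
from h import *
from scipy.optimize import least_squares
COL=dict(red=0,yellow=60,green=120,blue=180,white=240,black=300)
def dockpt(q,x,y): c,s=np.cos(q[2]),np.sin(q[2]); return np.array([q[0]+c*x-s*y,q[1]+s*x+c*y])
def masks(im):
    h=cv2.cvtColor(im,cv2.COLOR_BGR2HSV); H,S,V=h[...,0],h[...,1],h[...,2]
    return dict(red=((H<8)|(H>172))&(S>150),yellow=(H>22)&(H<36)&(S>120)&(V>120),green=(H>40)&(H<80)&(S>90),blue=(H>100)&(H<130)&(S>120))
def dots(p):
    m=masks(p["pixels"]); out=[]
    for c,k in m.items():
        n,_,st,ce=cv2.connectedComponentsWithStats(k.astype(np.uint8))
        for i in range(1,n):
            if 12<=st[i,4]<150: out.append((c,ce[i],st[i,4]))
    return out
def fit(ps,q0):
    obs=[]
    for p in ps:
        for c,uv,a in dots(p):
            X=ray(p,uv,0.045)[:2]
            for yd in (-.145,-.045):
                a_=np.radians(COL[c]); m=np.array([.044*np.cos(a_),yd+.044*np.sin(a_)])
                if np.linalg.norm(dockpt(q0,*m)-X)<.015: obs.append((m,X,c))
    f=lambda q: np.concatenate([dockpt(q,*m)-X for m,X,c in obs])
    r=least_squares(f,q0,loss="soft_l1",f_scale=.002); return r.x,obs,f(r.x).reshape(-1,2)
E
python3 - <<'E'
from fit import *
p=cams.read_camera("top"); s=cams.read_camera("side")
for ps in ([p],[s],[p,s]):
    q,o,e=fit(ps,np.array([.546,-.088,-.04])); print(q,len(o)); print(np.round(e*1000,1).tolist(),[x[2] for x in o])
for n,z,c in (("top",p,(265,155,452,270)),("side",s,(255,180,470,350))):
    x0,y0,x1,y1=c; cv2.imwrite(f"pics/{n}1.png",cv2.resize(z["pixels"][y0:y1,x0:x1],None,fx=800/(x1-x0) if n=="top" else 3.5,fy=800/(x1-x0) if n=="top" else 3.5,interpolation=cv2.INTER_CUBIC))
E
```

```text
[ 0.54487484 -0.0871189  -0.05781936] 8
[[-0.1, 0.0], [0.1, 0.1], [0.3, 0.1], [0.3, -0.0], [-0.0, -0.1], [0.0, -0.1], [-0.2, -0.4], [-0.3, 0.3]] ['red', 'red', 'yellow', 'yellow', 'green', 'green', 'blue', 'blue']
[ 0.54649823 -0.09063386 -0.06064472] 6
[[0.9, 0.2], [0.4, -0.0], [-0.2, 0.3], [-0.8, 0.6], [0.1, -0.1], [-0.4, -1.0]] ['red', 'red', 'green', 'green', 'blue', 'blue']
[ 0.54531906 -0.08839667 -0.05630511] 14
[[0.4, -1.2], [0.7, -1.1], [0.8, -1.1], [0.9, -1.3], [0.4, -1.4], [0.6, -1.4], [0.3, -1.8], [0.3, -1.1], [-0.1, 2.6], [-0.2, 2.3], [-1.3, 2.4], [-1.5, 2.7], [-0.9, 1.9], [-0.9, 1.1]] ['red', 'red', 'yellow', 'yellow', 'green', 'green', 'blue', 'blue', 'red', 'red', 'green', 'green', 'blue', 'blue']
```

View pics/top1.png

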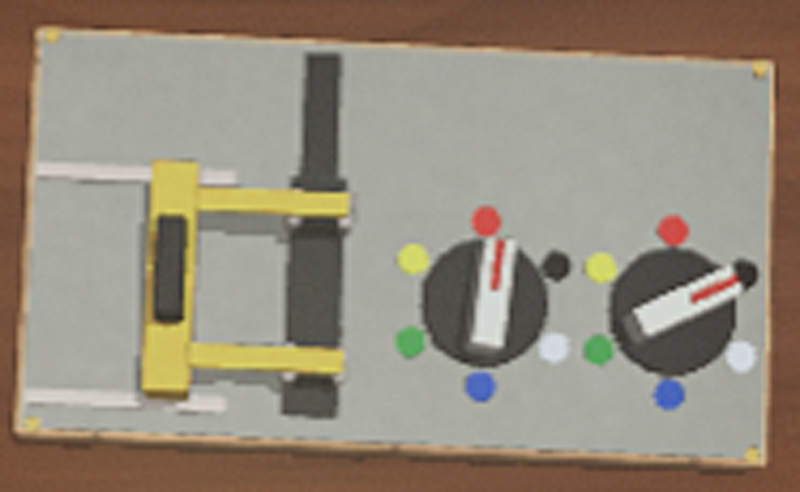

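```bash
cat >> fit.py <<'E'
Q=np.array([.5456,-.0888,-.058])
def rpose():
    from scipy.spatial.transform import Rotation as Ro
    s=status.observe(); w,x,y,z=s["orientation"]; R=Ro.from_quat([x,y,z,w]).as_matrix(); return s,R,np.arctan2(R[1,1],R[0,1])
def go(name,T,psi):
    s,R,a=rpose(); print(name,"shift",np.round(R.T@(np.array(T)-s["tcp_pos"]),4),"turn",round(-(psi-a),3),"now",np.round(s["tcp_pos"],4),"psi",round(a,3),"j",np.round(s["joints"],2),"F",np.round(s["force"],1),"w",round(float(s["width"]),4),"t",s["clock"])
def dials(p,q=Q):
    m=masks(p["pixels"])["red"]; off=fit([p],q)[0]; out={}
    for n,yd in (("L",-.045),("R",-.145)):
        ax=dockpt(off,0,yd); v,u=np.nonzero(m); pts=np.array([ray(p,(a,b),.0935)[:2]-ax for a,b in zip(u,v)])
        pts=pts[np.linalg.norm(pts,axis=1)<.032]
        if len(pts)>5:
            c=pts.mean(0); w=np.linalg.svd(pts-c)[2][0]; w*=np.sign(w@c)
            out[n]=(len(pts),np.round(c,4).tolist(),round(np.arctan2(c[1],c[0])-off[2],3),round(np.arctan2(w[1],w[0])-off[2],3))
    return out
E
python3 - <<'E'
from fit import *
for n in("top","side"): print(dials(cams.read_camera(n)))
L=dockpt(Q,0,-.045); print(L, dockpt(Q,0,-.145),dockpt(Q,0,.045),dockpt(Q,0,.12))
go("L",[*L,.2],-.1-np.pi/2)
E
```

```text
{'L': (13, [0.019, -0.0008], np.float64(0.016), np.float64(0.245)), 'R': (13, [0.0098, -0.011], np.float64(-0.784), np.float64(-2.247))}
{}
[ 0.54299146 -0.13372433] [ 0.53719471 -0.23355618] [ 0.54820854 -0.04387567] [0.5525561  0.03099822]
L shift [-0.545  -0.5245  0.005 ] turn 2.774 now [0.293  0.5802 0.205 ] psi 1.103 j [-0.84  0.5  -0.43  1.55  0.22  1.14 -0.21] F [-0.5 -0.4 -0.2] w 0.092 t 1.4
```

Emit:
send_rows(
  targets=[
    [[-0.036, -0.035, 0], 0.14, 0.2],
    [[-0.072, -0.07, 0], 0.28, 0.2],
    [[-0.108, -0.105, 0], 0.42, 0.2],
    [[-0.144, -0.14, 0], 0.56, 0.2],
    [[-0.18, -0.175, 0], 0.7, 0.2],
  ],
)

```text
clock: 1.9
tcp_pos: [0.3749, 0.3419, 0.2053]
orientation: [0.0, 0.554, 0.833, 0.0]
force: [0.7, 0.9, 0.2]
width: 0.0576
```

Emit:
send_rows(
  targets=[
    [[-0.05, -0.004, 0], 0.14, 0.2],
    [[-0.1, -0.007, 0], 0.28, 0.2],
    [[-0.15, -0.011, 0], 0.42, 0.2],
    [[-0.2, -0.014, 0], 0.56, 0.2],
    [[-0.25, -0.018, 0], 0.7, 0.2],
  ],
)

```text
clock: 2.4
tcp_pos: [0.4564, 0.1056, 0.2055]
orientation: [0.0, 0.806, 0.593, 0.001]
force: [1.2, 0.8, -0.2]
width: 0.0549
```

```bash
python3 -c "
from fit import *
go('L',[*dockpt(Q,0,-.045),.2],-.11-np.pi/2)"
```

```text
L shift [-0.2027  0.154   0.0055] turn 1.378 now [0.4564 0.1056 0.2055] psi -0.302 j [-0.29  0.14  0.    2.   -0.    0.99 -0.59] F [ 1.2  0.8 -0.2] w 0.0549 t 2.4
```

Emit:
send_rows(
  targets=[
    [[-0.04, 0.03, 0], 0.14, 0.2],
    [[-0.08, 0.06, 0], 0.28, 0.2],
    [[-0.12, 0.091, 0], 0.42, 0.2],
    [[-0.16, 0.122, 0], 0.56, 0.2],
    [[-0.2027, 0.154, 0.005], 0.7, 0.2],
  ],
)

```text
clock: 2.9
tcp_pos: [0.5433, -0.1289, 0.2014]
orientation: [0.0, 0.96, 0.28, 0.001]
force: [0.9, 0.3, -0.5]
width: 0.0549
```

Emit:
send_rows(
  targets=[
    [[0, 0, 0], 0.14, 0.2],
    [[0, 0, 0], 0.28, 0.2],
    [[0, 0, 0], 0.42, 0.2],
    [[0, 0, 0], 0.56, 0.2],
    [[0, 0, 0], 0.678, 0.2],
  ],
)

```text
clock: 3.4
tcp_pos: [0.5422, -0.1269, 0.2005]
orientation: [-0.0, 0.999, -0.055, 0.0]
force: [-0.1, 0.9, 0.2]
width: 0.0551
```

```bash
python3 -c "
from fit import *
go('L',[*dockpt(Q,0,-.045),.077],-.11-np.pi/2)
p=cams.read_camera('side'); cv2.imwrite('pics/s2.png',cv2.resize(p['pixels'][150:390,230:480],None,fx=2.4,fy=2.4,interpolation=cv2.INTER_CUBIC))
"
```

```text
L shift [0.0016 0.0067 0.1235] turn 0.0 now [ 0.5422 -0.1269  0.2005] psi -1.68 j [-0.12  0.32  0.37  1.82 -0.13  1.03 -1.38] F [-0.1  0.9  0.2] w 0.0551 t 3.4
```

View pics/s2.png

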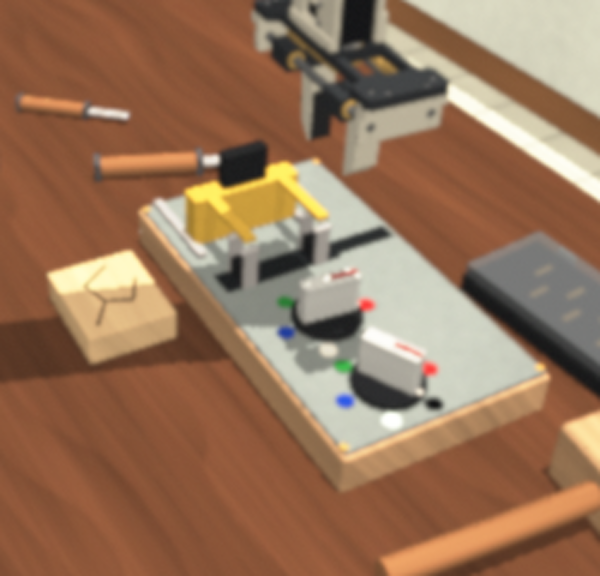

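The gripper hovers open above the dock, and the clips and arms look as expected. I'll descend onto the left dial.

Emit:
send_rows(
  targets=[
    [[0.001, 0.006, 0.03], 0, 0.2],
    [[0.0016, 0.0067, 0.06], 0, 0.2],
    [[0.0016, 0.0067, 0.09], 0, 0.2],
    [[0.0016, 0.0067, 0.11], 0, 0.2],
    [[0.0016, 0.0067, 0.1235], 0, 0.2],
  ],
  newtons=30,
)

```text
clock: 3.95
tcp_pos: [0.5421, -0.1334, 0.0753]
orientation: [-0.0, 0.999, -0.051, -0.001]
force: [0.4, -0.1, 0.3]
width: 0.0553
```

Emit:
send_rows(
  targets=[
    [[0, 0, 0], 0, 0.2],
    [[0, 0, 0], 0, -0.2],
    [[0, 0, 0], 0, -0.5],
    [[0, 0, 0], 0, -0.8],
    [[0, 0, 0], 0, -1],
  ],
)

```text
clock: 4.45
tcp_pos: [0.5437, -0.1339, 0.0778]
orientation: [-0.0, 0.999, -0.052, 0.001]
force: [0.9, 1.1, 0.8]
width: 0.0277
```

```bash
python3 -c "
from fit import *
go('L',[*dockpt(Q,0,-.045),.077],-.11-np.pi/2)
p=cams.read_camera('top'); cv2.imwrite('pics/t3.png',cv2.resize(p['pixels'][155:275,260:460],None,fx=3,fy=3,interpolation=cv2.INTER_CUBIC))
"
```

```text
L shift [-0.0007 -0.0001  0.0008] turn 0.006 now [ 0.5437 -0.1339  0.0778] psi -1.675 j [-0.07  0.48  0.33  1.9  -0.22  0.79 -1.29] F [0.9 1.1 0.8] w 0.0277 t 4.45
```

Emit:
send_rows(
  targets=[
    [[0, 0, 0], 0, -1],
    [[0, 0, 0], 0, -1],
    [[0, 0, 0], 0, -1],
    [[0, 0, 0], 0, -1],
  ],
)

```text
clock: 4.9
tcp_pos: [0.5429, -0.1338, 0.0769]
orientation: [-0.0, 0.999, -0.052, -0.0]
force: [-0.4, -0.4, -0.7]
width: 0.0006
```

```bash
python3 -c "
from fit import *
s,R,a=rpose(); print(s['force'],s['ft_torque'],s['width'],s['tcp_pos'],'pointer dock angle',a+np.pi/2-Q[2])
"
```

```text
[-0.40528504 -0.41696234 -0.72443675] [-0.01910818  0.17939806 -0.00862598] 0.000578574424610121 [ 0.54291734 -0.13381115  0.07689283] pointer dock angle -0.04615686063508711
```

```bash
python3 -c "
from fit import *
p=cams.read_camera('side'); cv2.imwrite('pics/s4.png',cv2.resize(p['pixels'][150:350,250:450],None,fx=3,fy=3,interpolation=cv2.INTER_CUBIC))
"
```

```text
(no output)
```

View pics/s4.png

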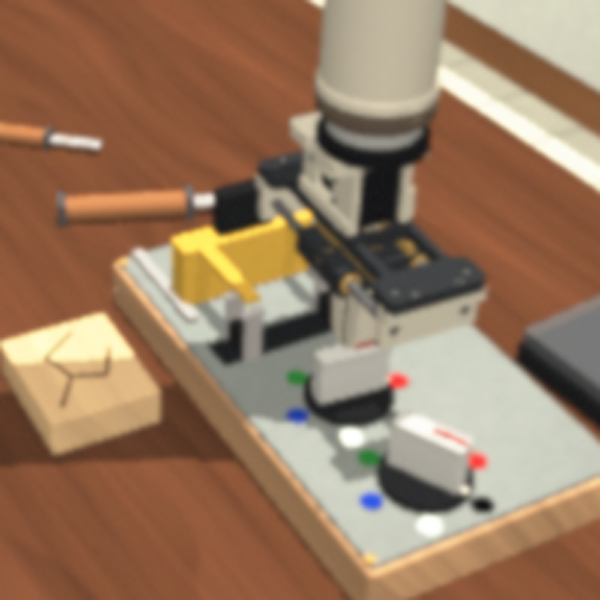

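The fingers are shut behind the left dial bar (crop 350,330), beyond it and nearer the clips rather than around it. I'll check from the top.

```bash
python3 -c "
from fit import *
p=cams.read_camera('top'); 
im=p['pixels'].copy()
s=status.observe(); u=pix(p,s['tcp_pos']); print(u)
for z in (.06,.124,.3): cv2.circle(im,tuple(int(v) for v in pix(p,[*s['tcp_pos'][:2],z])),2,(0,0,255),1)
cv2.imwrite('pics/t4.png',cv2.resize(im[125:325,240:480],None,fx=3,fy=3,interpolation=cv2.INTER_CUBIC))
"
```

```text
[380.0627372  223.46293913]
```

View pics/t4.png

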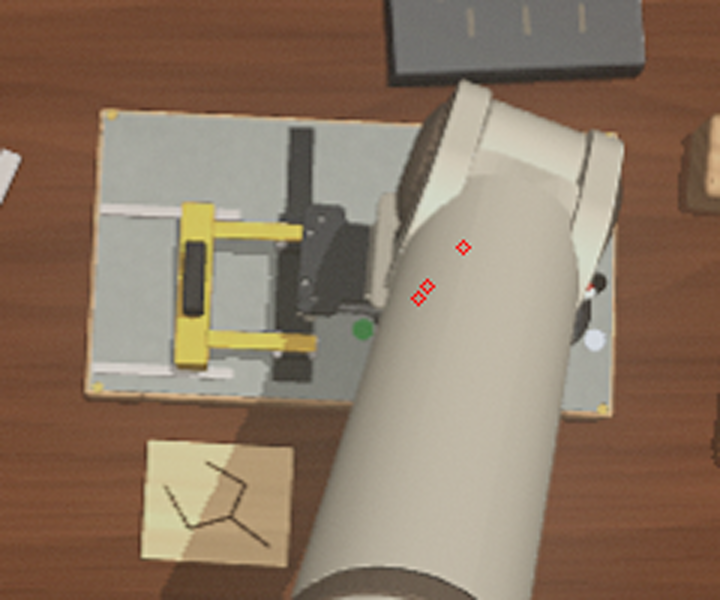

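```bash
python3 -c "
from fit import *
p=cams.read_camera('side')
for dz in (-.017,.015,.03):
  for dy in (.0275,-.0275): print(dz,dy,pix(p,[.5422+.11*dy,-.1269+dy,.2005+dz]))
for z in(.06,.077,.0935,.11): print(z,pix(p,[.543,-.134,z]))
"
```

```text
-0.017 0.0275 [361.05349194 222.29404148]
-0.017 -0.0275 [374.21611569 235.98377988]
0.015 0.0275 [362.00630941 209.36031558]
0.015 -0.0275 [375.46867485 222.7646082 ]
0.03 0.0275 [362.46154557 203.13791898]
0.03 -0.0275 [376.06786844 216.39520929]
0.06 [365.69652962 276.89304587]
0.077 [366.24008725 270.89410004]
0.0935 [366.77547708 264.96043186]
0.11 [367.31866279 258.91486392]
```

The fingertips show about 15 px higher than the reported pose predicts, as if the tips were some 33 mm too high. I'll feel gently for the bar top with the closed fingers.

Emit:
send_rows(
  targets=[
    [[0, 0, 0.001], 0, -1],
    [[0, 0, 0.002], 0, -1],
    [[0, 0, 0.003], 0, -1],
    [[0, 0, 0.004], 0, -1],
    [[0, 0, 0.005], 0, -1],
  ],
)

```text
clock: 5.55
tcp_pos: [0.5431, -0.1338, 0.0721]
orientation: [-0.0, 0.999, -0.052, 0.0]
force: [-2.9, 0.3, 10.4]
width: 0.0001
```

```bash
python3 -c "
from fit import *
s,R,a=rpose(); print(s['force'],s['ft_torque'],s['width'],s['tcp_pos'],s['joint_efforts'])
p=cams.read_camera('side'); cv2.imwrite('pics/s5.png',cv2.resize(p['pixels'][190:290,310:430],None,fx=6,fy=6,interpolation=cv2.INTER_CUBIC))
"
```

```text
[-2.92133473  0.27292561 10.40523902] [0.16813812 0.8506164  0.06512512] 0.00010239296525987808 [ 0.54307478 -0.13382509  0.07205665] [ 1.05525695e-01 -4.57057929e+01  4.56869513e+00 -2.02133811e+01
 -1.06721967e-01 -8.65606237e-01 -7.54567649e-03]
```

View pics/s5.png

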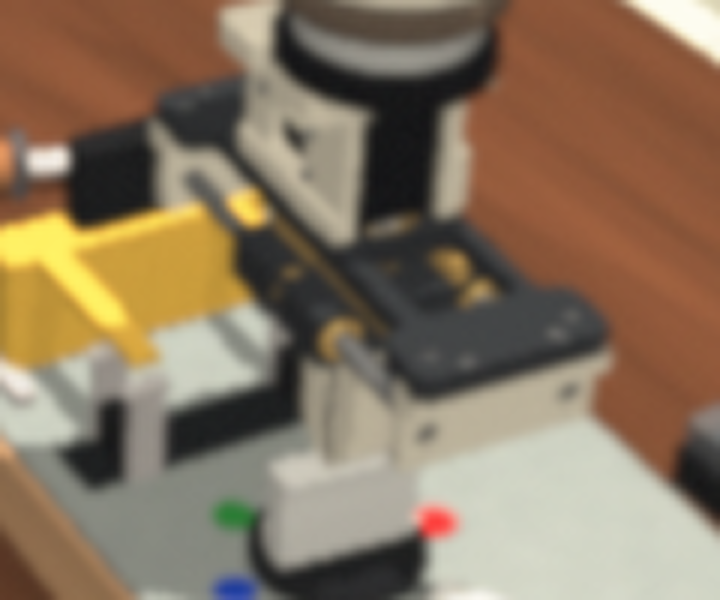

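```bash
python3 -c "
from fit import *
p=cams.read_camera('side')
for y in (-.229,-.2,-.18,-.16):
  for x in (.506,.543,.58): print(y,x,[np.round((pix(p,[x,y,z])-[310,190])*6).tolist() for z in (.1,.13,.16,.19)])
"
```

```text
-0.229 0.506 [[418.0, 622.0], [426.0, 553.0], [434.0, 481.0], [443.0, 406.0]]
-0.229 0.543 [[505.0, 585.0], [515.0, 516.0], [525.0, 445.0], [535.0, 371.0]]
-0.229 0.58 [[590.0, 549.0], [601.0, 481.0], [612.0, 410.0], [623.0, 337.0]]
-0.2 0.506 [[366.0, 573.0], [373.0, 504.0], [380.0, 433.0], [388.0, 359.0]]
-0.2 0.543 [[453.0, 537.0], [462.0, 469.0], [470.0, 398.0], [479.0, 325.0]]
-0.2 0.58 [[537.0, 503.0], [547.0, 435.0], [557.0, 365.0], [567.0, 293.0]]
-0.18 0.506 [[332.0, 540.0], [338.0, 472.0], [345.0, 401.0], [351.0, 327.0]]
-0.18 0.543 [[419.0, 505.0], [426.0, 438.0], [434.0, 367.0], [442.0, 295.0]]
-0.18 0.58 [[502.0, 472.0], [511.0, 405.0], [520.0, 335.0], [529.0, 263.0]]
-0.16 0.506 [[299.0, 508.0], [304.0, 440.0], [310.0, 370.0], [316.0, 297.0]]
-0.16 0.543 [[385.0, 475.0], [392.0, 407.0], [399.0, 337.0], [406.0, 265.0]]
-0.16 0.58 [[468.0, 442.0], [476.0, 375.0], [484.0, 306.0], [493.0, 234.0]]
```

```bash
python3 -c "
from fit import *
p=cams.read_camera('top')
for z in (.165,.19,.21): print(z,[np.round(ray(p,(240+c/3,125+r/3),z),3).tolist() for c,r in((303,207),(300,312))])
p=cams.read_camera('side')
for X in ((.543,-.134,.0935),(.571,-.136,.0935),(.515,-.131,.0935)): print(np.round((pix(p,X)-[310,190])*6))
"
```

```text
0.165 [[0.593, -0.044, 0.165], [0.521, -0.041, 0.165]]
0.19 [[0.589, -0.043, 0.19], [0.518, -0.039, 0.19]]
0.21 [[0.585, -0.042, 0.21], [0.515, -0.038, 0.21]]
[341. 450.]
[406. 429.]
[272. 470.]
```

All checks agree: x and y are right, but the true tool height is about 36.5 mm above the reported one. I'll use that offset from here on. Next I lift, open, and descend again to a reported z of about 0.041.

Emit:
send_rows(
  targets=[
    [[0, 0, -0.01], 0, -1],
    [[0, 0, -0.02], 0, 0.2],
    [[0, 0, -0.02], 0, 0.2],
    [[0, 0, -0.02], 0, 0.2],
    [[0, 0, -0.02], 0, 0.2],
  ],
)

```text
clock: 6.25
tcp_pos: [0.5429, -0.1337, 0.0919]
orientation: [-0.0, 0.999, -0.052, -0.0]
force: [0.4, -0.6, 0.1]
width: 0.0278
```

Emit:
send_rows(
  targets=[
    [[0, 0, 0.01], 0, 0.2],
    [[0, 0, 0.02], 0, 0.2],
    [[0, 0, 0.03], 0, 0.2],
    [[0, 0, 0.04], 0, 0.2],
    [[0, 0, 0.05], 0, 0.2],
  ],
)

```text
clock: 6.75
tcp_pos: [0.5425, -0.1338, 0.0406]
orientation: [-0.0, 0.999, -0.052, -0.001]
force: [0.1, 1.2, 0.1]
width: 0.0548
```

Emit:
send_rows(
  targets=[
    [[0, 0, 0.001], 0, 0],
    [[0, 0, 0.001], 0, -0.4],
    [[0, 0, 0.001], 0, -0.8],
    [[0, 0, 0.001], 0, -1],
    [[0, 0, 0.001], 0, -1],
  ],
  newtons=30,
)

```text
clock: 7.25
tcp_pos: [0.5434, -0.1339, 0.0414]
orientation: [0.0, 0.999, -0.052, 0.0]
force: [0.6, 0.3, -0.1]
width: 0.0197
```

Emit:
send_rows(
  targets=[
    [[0, 0, 0], 0, -1],
    [[0, 0, 0], 0, -1],
    [[0, 0, 0], 0, -1],
  ],
)

```text
clock: 7.55
tcp_pos: [0.5434, -0.1335, 0.0414]
orientation: [-0.0, 0.999, -0.052, 0.0]
force: [0.3, 1.4, 4.3]
width: 0.0159
```

```bash
python3 -c "
from fit import *
s,R,a=rpose(); print(s['force'],s['ft_torque'],s['width'],s['tcp_pos'],a,'pointer dock angle',a+np.pi/2-Q[2])
"
```

```text
[0.26271945 1.41001612 4.30368361] [0.33595966 0.22307004 0.01816504] 0.015928072495163613 [ 0.54338757 -0.13349142  0.04137392] -1.674662903803876 pointer dock angle -0.045866577008979496
```

Emit:
send_rows(
  targets=[
    [[0, 0, 0], -0.13, -1],
    [[0, 0, 0], -0.26, -1],
    [[0, 0, 0], -0.39, -1],
    [[0, 0, 0], -0.52, -1],
    [[0, 0, 0], -0.65, -1],
  ],
)

```text
clock: 8.05
tcp_pos: [0.5432, -0.1328, 0.0414]
orientation: [-0.0, 0.962, 0.272, 0.0]
force: [-0.6, 2.7, 3.7]
width: 0.0156
```

Emit:
send_rows(
  targets=[
    [[0, 0, 0], -0.13, -1],
    [[0, 0, 0], -0.26, -1],
    [[0, 0, 0], -0.38, -1],
    [[0, 0, 0], -0.45, -1],
    [[0, 0, 0], -0.45, -1],
  ],
)

```text
clock: 8.55
tcp_pos: [0.5429, -0.1325, 0.0414]
orientation: [-0.001, 0.878, 0.479, 0.0]
force: [-1.7, 4.2, 6.8]
width: 0.0156
```

```bash
python3 -c "
from fit import *
s,R,a=rpose(); print(s['force'],s['ft_torque'],s['width'],s['tcp_pos'],a,'pointer dock angle',a+np.pi/2-Q[2])
"
```

```text
[-1.7479413   4.2234285   6.81864041] [ 0.80987976  0.43947368 -0.03254203] 0.015598870103817617 [ 0.54286787 -0.13248651  0.0413589 ] -0.5723590537032389 pointer dock angle 1.0564372730916576
```

Emit:
send_rows(
  targets=[
    [[0, 0, 0], 0, -0.5],
    [[0, 0, 0], 0, 0.0],
    [[0, 0, 0], 0, 0.2],
    [[0, 0, 0], 0, 0.2],
    [[0, 0, -0.02], 0, 0.2],
  ],
)

```text
clock: 9.05
tcp_pos: [0.5405, -0.1335, 0.0587]
orientation: [-0.002, 0.879, 0.478, -0.002]
force: [-0.3, 0.2, 0.2]
width: 0.0504
```

Emit:
send_rows(
  targets=[
    [[0, 0, -0.04], 0, 0.2],
    [[0, 0, -0.08], 0, 0.2],
  ],
)

```text
clock: 9.25
tcp_pos: [0.542, -0.1338, 0.1411]
orientation: [-0.001, 0.879, 0.478, -0.001]
force: [1.3, -0.4, 0.5]
width: 0.0548
```

```bash
python3 -c "
from fit import *
go('R',[*dockpt(Q,0,-.145),.0415],-1.06+np.pi/2)"
```

```text
R shift [-0.0862  0.0505  0.0996] turn -1.086 now [ 0.542  -0.1338  0.1411] psi -0.575 j [ 0.16  0.38  0.04  1.85 -0.02  0.91 -0.36] F [ 1.3 -0.4  0.5] w 0.0548 t 9.25
```

Emit:
send_rows(
  targets=[
    [[-0.02, 0.01, 0], -0.14, 0.2],
    [[-0.04, 0.02, 0], -0.28, 0.2],
    [[-0.06, 0.035, 0], -0.42, 0.2],
    [[-0.08, 0.048, 0], -0.56, 0.2],
    [[-0.0862, 0.0505, 0], -0.7, 0.2],
  ],
)

```text
clock: 9.75
tcp_pos: [0.5378, -0.2376, 0.1409]
orientation: [0.001, 0.661, 0.75, -0.001]
force: [0.0, -0.5, -0.6]
width: 0.0551
```

Emit:
send_rows(
  targets=[
    [[0, 0, 0], -0.14, 0.2],
    [[0, 0, 0], -0.28, 0.2],
    [[0, 0, 0], -0.386, 0.2],
    [[0, 0, 0], -0.386, 0.2],
  ],
)

```text
clock: 10.15
tcp_pos: [0.5382, -0.2339, 0.1407]
orientation: [-0.0, 0.505, 0.863, 0.0]
force: [-0.3, -0.2, 0.1]
width: 0.055
```

```bash
python3 -c "
from fit import *
go('R',[*dockpt(Q,0,-.145),.0415],-1.06+np.pi/2)
p=cams.read_camera('side'); cv2.imwrite('pics/s6.png',cv2.resize(p['pixels'][190:340,310:460],None,fx=4,fy=4,interpolation=cv2.INTER_CUBIC))
"
```

```text
R shift [ 0.0007 -0.0007  0.0992] turn 0.001 now [ 0.5382 -0.2339  0.1407] psi 0.511 j [ 0.48  0.43 -0.15  1.78  0.08  0.94  0.81] F [-0.3 -0.2  0.1] w 0.055 t 10.15
```

View pics/s6.png

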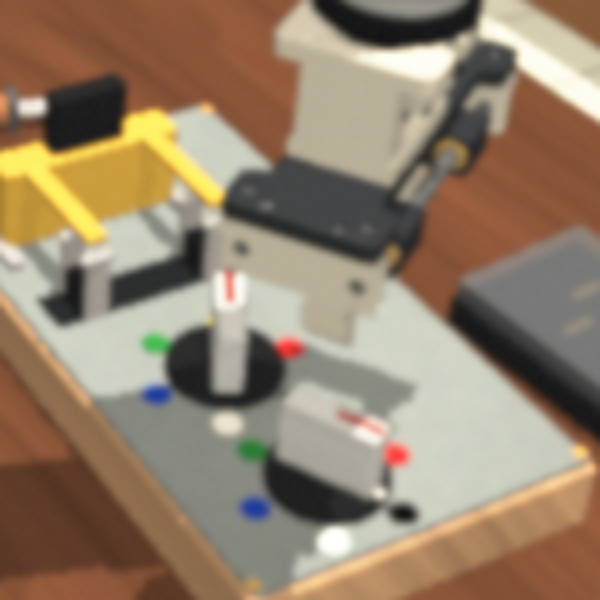

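The left dial's pointer covers the yellow dot (crop 230,290), and the gripper is above the right dial (crop 335,450). I'll grip the right dial now.

Emit:
send_rows(
  targets=[
    [[0.0007, -0.0007, 0.025], 0, 0.2],
    [[0.0007, -0.0007, 0.05], 0, 0.2],
    [[0.0007, -0.0007, 0.075], 0, 0.2],
    [[0.0007, -0.0007, 0.092], 0, 0.2],
    [[0.0007, -0.0007, 0.099], 0, 0.2],
  ],
)

```text
clock: 10.7
tcp_pos: [0.5361, -0.2328, 0.0399]
orientation: [-0.002, 0.506, 0.862, -0.0]
force: [-1.0, 0.2, 0.9]
width: 0.0549
```

Emit:
send_rows(
  targets=[
    [[0, 0, 0], 0, -0.1],
    [[0, 0, 0], 0, -0.4],
    [[0, 0, 0], 0, -0.8],
    [[0, 0, 0], 0, -1],
    [[0, 0, 0], 0, -1],
  ],
  newtons=30,
)

```text
clock: 11.2
tcp_pos: [0.538, -0.2336, 0.0427]
orientation: [0.001, 0.506, 0.863, 0.0]
force: [-0.7, -1.5, 0.3]
width: 0.0196
```

Emit:
send_rows(
  targets=[
    [[0, 0, 0], 0, -1],
    [[0, 0, 0], 0, -1],
    [[0, 0, 0], 0, -1],
  ],
)

```text
clock: 11.5
tcp_pos: [0.5372, -0.2342, 0.0426]
orientation: [0.0, 0.506, 0.863, -0.0]
force: [-1.9, -1.7, 5.8]
width: 0.0165
```

```bash
python3 -c "
from fit import *
s,R,a=rpose(); print(s['force'],s['ft_torque'],s['width'],s['tcp_pos'],a,'pointer dock angle',a-np.pi/2-Q[2])
"
```

```text
[-1.92774602 -1.74470318  5.83505892] [-0.31710763  0.69861    -0.08175096] 0.01645871178869386 [ 0.53718319 -0.23420179  0.04259792] 0.5102324599327487 pointer dock angle -1.002563866862148
```

Next I turn it from -1.00 to -2.094, a tool turn of +1.092, with a slight overshoot margin.

Emit:
send_rows(
  targets=[
    [[0, 0, 0], 0.13, -1],
    [[0, 0, 0], 0.26, -1],
    [[0, 0, 0], 0.39, -1],
    [[0, 0, 0], 0.52, -1],
    [[0, 0, 0], 0.65, -1],
  ],
)

```text
clock: 12.0
tcp_pos: [0.5364, -0.2346, 0.0426]
orientation: [-0.0, 0.757, 0.654, -0.001]
force: [-5.2, -1.2, 8.3]
width: 0.0159
```

Emit:
send_rows(
  targets=[
    [[0, 0, 0], 0.13, -1],
    [[0, 0, 0], 0.26, -1],
    [[0, 0, 0], 0.38, -1],
    [[0, 0, 0], 0.44, -1],
    [[0, 0, 0], 0.44, -1],
  ],
)

```text
clock: 12.5
tcp_pos: [0.5358, -0.2344, 0.0426]
orientation: [-0.0, 0.88, 0.475, -0.001]
force: [-6.5, -2.1, 10.0]
width: 0.0159
```

```bash
python3 -c "
from fit import *
s,R,a=rpose(); print(s['force'],s['ft_torque'],s['width'],s['tcp_pos'],a,'pointer dock angle',a-np.pi/2-Q[2])
"
```

```text
[-6.50549126 -2.06935567  9.97657759] [-0.31305352  1.49997462 -0.03156991] 0.01591645121474339 [ 0.53578892 -0.23439483  0.04259752] -0.5819091193838294 pointer dock angle -2.0947054461787262
```

Emit:
send_rows(
  targets=[
    [[0, 0, 0], 0, -0.5],
    [[0, 0, 0], 0, 0.0],
    [[0, 0, 0], 0, 0.2],
    [[0, 0, 0], 0, 0.2],
    [[0, 0, -0.02], 0, 0.2],
  ],
)

```text
clock: 13.0
tcp_pos: [0.5354, -0.2321, 0.0595]
orientation: [-0.002, 0.879, 0.476, -0.002]
force: [-0.5, -0.2, -0.1]
width: 0.0503
```

Emit:
send_rows(
  targets=[
    [[0, 0, -0.04], 0, 0.2],
    [[0, 0, -0.08], 0, 0.2],
    [[0, 0, -0.12], 0, 0.2],
    [[0, 0, -0.12], 0, 0.2],
  ],
)

```text
clock: 13.4
tcp_pos: [0.5418, -0.235, 0.1883]
orientation: [0.004, 0.88, 0.476, 0.004]
force: [0.6, -0.3, 0.5]
width: 0.0553
```

```bash
python3 -c "
from fit import *
go('K',[*dockpt(Q,0,.12),.15],-1.629)"
```

```text
K shift [ 0.2284 -0.1369  0.0374] turn 1.05 now [ 0.5418 -0.235   0.1883] psi -0.579 j [ 0.23  0.37  0.16  1.75 -0.07  1.01 -0.15] F [ 0.6 -0.3  0.5] w 0.0553 t 13.4
```

Emit:
send_rows(
  targets=[
    [[0.04, -0.024, 0], 0.14, 0.2],
    [[0.08, -0.048, 0], 0.28, 0.2],
    [[0.12, -0.072, 0], 0.42, 0.2],
    [[0.16, -0.096, 0], 0.56, 0.2],
    [[0.2, -0.12, 0], 0.7, 0.2],
  ],
)

```text
clock: 13.9
tcp_pos: [0.5461, -0.0011, 0.1814]
orientation: [-0.0, 0.989, 0.147, -0.0]
force: [1.0, -0.4, 0.9]
width: 0.0552
```

Emit:
send_rows(
  targets=[
    [[0, 0, 0], 0.14, 0.2],
    [[0, 0, 0], 0.28, 0.2],
    [[0, 0, 0], 0.35, 0.2],
    [[0, 0, 0], 0.35, 0.2],
  ],
)

```text
clock: 14.3
tcp_pos: [0.5462, -0.0027, 0.1813]
orientation: [0.0, 1.0, -0.025, -0.0]
force: [-0.1, 0.6, 0.1]
width: 0.0549
```

```bash
python3 -c "
from fit import *
go('K',[*dockpt(Q,0,.12),.0865],-1.629)
p=cams.read_camera('side'); s=p['pixels']; a=cv2.resize(s[150:350,270:430],None,fx=2.5,fy=2.5)
p=cams.read_camera('top'); b=cv2.resize(p['pixels'][150:284,260:452],None,fx=2.08,fy=2.08)
h=max(a.shape[0],b.shape[0]); f=lambda i:cv2.copyMakeBorder(i,0,h-i.shape[0],0,0,0)
cv2.imwrite('pics/c7.png',np.hstack([f(a),f(b)]))
"
```

```text
K shift [ 0.0048 -0.034   0.0947] turn 0.009 now [ 0.5462 -0.0027  0.1813] psi -1.62 j [-0.26  0.32  0.26  1.86 -0.09  0.98 -1.58] F [-0.1  0.6  0.1] w 0.0549 t 14.3
```

View pics/c7.png

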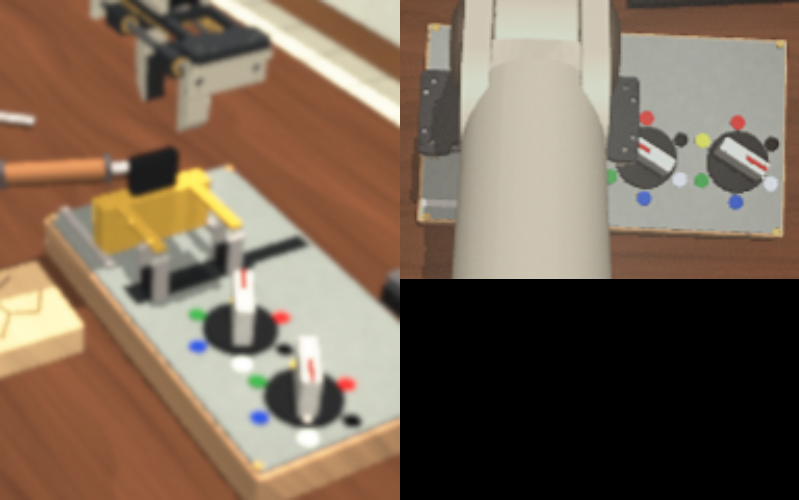

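Both pointers are on their dots: left on yellow, right on white (right half of the picture). I'll pinch the keeper fin.

Emit:
send_rows(
  targets=[
    [[0.0048, -0.034, 0], 0.009, 0.2],
    [[0.0048, -0.034, 0.03], 0.009, 0.2],
    [[0.0048, -0.034, 0.06], 0.009, 0.2],
    [[0.0048, -0.034, 0.08], 0.009, 0.2],
    [[0.0048, -0.034, 0.0945], 0.009, 0.2],
  ],
)

```text
clock: 14.9
tcp_pos: [0.552, 0.0305, 0.0857]
orientation: [0.0, 1.0, -0.029, -0.001]
force: [0.1, -0.9, -0.2]
width: 0.0551
```

Emit:
send_rows(
  targets=[
    [[0, 0, 0], 0, -0.1],
    [[0, 0, 0], 0, -0.4],
    [[0, 0, 0], 0, -0.8],
    [[0, 0, 0], 0, -1],
    [[0, 0, 0], 0, -1],
  ],
  newtons=25,
)

```text
clock: 15.4
tcp_pos: [0.5537, 0.0307, 0.0884]
orientation: [-0.0, 1.0, -0.029, 0.001]
force: [-0.0, 0.8, 0.7]
width: 0.0198
```

Emit:
send_rows(
  targets=[
    [[0, 0, 0], 0, -1],
    [[0, 0, 0], 0, -1],
    [[0, 0, 0], 0, -1],
  ],
)

```text
clock: 15.7
tcp_pos: [0.5537, 0.0315, 0.0882]
orientation: [-0.0, 1.0, -0.029, 0.001]
force: [-1.0, 2.8, 5.7]
width: 0.0155
```

```bash
python3 -c "
from fit import *
go('Kopen',[*dockpt(Q,0,.165),.0865],-1.629)"
```

```text
Kopen shift [-0.0011 -0.0445  0.0018] turn 0.0 now [0.5537 0.0315 0.0882] psi -1.629 j [-0.28  0.45  0.22  1.91 -0.13  0.8  -1.62] F [-1.   2.8  5.7] w 0.0155 t 15.7
```

Emit:
send_rows(
  targets=[
    [[0, -0.01, 0], 0, -1],
    [[0, -0.02, 0], 0, -1],
    [[0, -0.03, 0], 0, -1],
    [[0, -0.038, 0], 0, -1],
    [[0, -0.044, 0], 0, -1],
  ],
)

```text
clock: 16.2
tcp_pos: [0.5561, 0.0735, 0.0882]
orientation: [0.001, 1.0, -0.03, 0.0]
force: [-2.0, -3.1, 7.7]
width: 0.0158
```

Emit:
send_rows(
  targets=[
    [[0, -0.002, 0], 0, -1],
    [[0, -0.003, 0], 0, -1],
    [[0, -0.004, 0], 0, -1],
    [[0, -0.004, 0], 0, -1],
  ],
)

```text
clock: 16.6
tcp_pos: [0.5562, 0.0763, 0.0882]
orientation: [0.001, 1.0, -0.03, 0.0]
force: [-1.8, -4.3, 7.3]
width: 0.0161
```

```bash
python3 -c "
from fit import *
go('Kopen',[*dockpt(Q,0,.165),.0865],-1.629)"
```

```text
Kopen shift [-0.001   0.0004  0.0017] turn -0.002 now [0.5562 0.0763 0.0882] psi -1.631 j [-0.35  0.46  0.21  1.89 -0.13  0.8  -1.71] F [-1.8 -4.3  7.3] w 0.0161 t 16.6
```

Emit:
send_rows(
  targets=[
    [[0, -0.002, 0], 0, -1],
    [[0, -0.003, 0], 0, -1],
    [[0, -0.004, 0], 0, -1],
    [[0, -0.004, 0], 0, -1],
  ],
)

```text
clock: 17.0
tcp_pos: [0.5562, 0.0763, 0.0882]
orientation: [0.003, 1.0, -0.031, -0.0]
force: [-2.8, -11.6, 9.3]
width: 0.0164
```

```bash
python3 -c "
from fit import *
go('Kopen',[*dockpt(Q,0,.165),.0865],-1.629)"
```

```text
Kopen shift [-0.001   0.0004  0.0017] turn -0.005 now [0.5562 0.0763 0.0882] psi -1.634 j [-0.36  0.46  0.22  1.89 -0.13  0.8  -1.71] F [ -2.8 -11.6   9.3] w 0.0164 t 17.0
```

Keeper is at its stop: no further motion, and the force rose to 11.6 N. I'll release, lift and turn while measuring the chisel.

Emit:
send_rows(
  targets=[
    [[0, 0, 0], 0, -0.6],
    [[0, 0, 0], 0, -0.2],
    [[0, 0, 0], 0, 0.2],
    [[0, 0, 0], 0, 0.2],
    [[0, 0, -0.03], 0, 0.2],
  ],
)

```text
clock: 17.5
tcp_pos: [0.5523, 0.0827, 0.1139]
orientation: [0.001, 1.0, -0.029, -0.004]
force: [-0.7, 0.7, 0.8]
width: 0.0456
```

Emit:
send_rows(
  targets=[
    [[0, 0, -0.04], 0, 0.3],
    [[0, 0, -0.08], -0.1, 0.3],
    [[0, 0, -0.08], -0.24, 0.3],
    [[0, 0, -0.08], -0.38, 0.3],
    [[0, 0, -0.08], -0.5, 0.3],
  ],
)

```text
clock: 18.0
tcp_pos: [0.556, 0.0834, 0.1978]
orientation: [-0.0, 0.975, 0.222, 0.0]
force: [0.8, 0.2, -0.7]
width: 0.0596
```

Emit:
send_rows(
  targets=[
    [[0, 0, 0], -0.14, 0.3],
    [[0, 0, 0], -0.28, 0.3],
    [[0, 0, 0], -0.42, 0.3],
    [[0, 0, 0], -0.56, 0.3],
    [[0, 0, 0], -0.7, 0.3],
  ],
)

```text
clock: 18.5
tcp_pos: [0.5557, 0.0832, 0.1971]
orientation: [-0.0, 0.84, 0.543, -0.0]
force: [0.4, -0.1, 0.3]
width: 0.0594
```

Emit:
send_rows(
  targets=[
    [[0, 0, 0], -0.14, 0.3],
    [[0, 0, 0], -0.28, 0.3],
    [[0, 0, 0], -0.42, 0.3],
    [[0, 0, 0], -0.56, 0.3],
    [[0, 0, 0], -0.7, 0.3],
  ],
)

```text
clock: 19.0
tcp_pos: [0.5557, 0.0832, 0.1971]
orientation: [-0.0, 0.603, 0.798, -0.0]
force: [0.3, 0.1, -0.3]
width: 0.06
```

Emit:
send_rows(
  targets=[
    [[0, 0, 0], -0.14, 0.3],
    [[0, 0, 0], -0.28, 0.3],
    [[0, 0, 0], -0.42, 0.3],
    [[0, 0, 0], -0.56, 0.3],
    [[0, 0, 0], -0.7, 0.3],
  ],
)

```text
clock: 19.5
tcp_pos: [0.5558, 0.0832, 0.1971]
orientation: [-0.0, 0.292, 0.956, 0.0]
force: [0.7, 0.6, 0.5]
width: 0.0596
```

```bash
python3 - <<'E'
from fit import *
go('chis',[.549,.227,.12],1.14)
for n in("top","side"):
    p=cams.read_camera(n)
    im=cv2.cvtColor(p["pixels"],cv2.COLOR_BGR2HSV)
    for o in("chisel_mid","chisel_tip","chisel_butt","keeper_grip"):
        for r in nets.place_of(p,o)[:4]:
            w=world(p,r["point"])
            if (.45<w[0]<.7 and .12<w[1]<.3) or o[0]=="k": print(n,o,np.round(w,4),round(r["confidence"],2),np.round(pix(p,w),1))
    cv2.imwrite(f"pics/{n}8.png",p["pixels"])
E
```

```text
chis shift [0.086  0.1154 0.0772] turn -0.163 now [0.5558 0.0832 0.1971] psi 0.977 j [-0.02  0.33 -0.21  1.79  0.08  1.03  0.71] F [0.7 0.6 0.5] w 0.0596 t 19.5
top chisel_mid [0.546  0.2273 0.0142] 0.66 [220.9 227.7]
top chisel_butt [0.4942 0.2516 0.0173] 0.64 [210.1 250.1]
top keeper_grip [0.5471 0.2302 0.0188] 0.43 [219.4 227. ]
side chisel_mid [0.5531 0.2264 0.0111] 0.58 [292.2 218. ]
side chisel_butt [0.4919 0.2499 0.013 ] 0.68 [268.7 219.4]
side keeper_grip [0.5562 0.0768 0.1236] 0.56 [321.6 207.4]
```

```bash
python3 - <<'E'
from fit import *
for n,box in(("top",(195,165,255,265)),("side",(262,200,322,235))):
    p=cams.read_camera(n); x0,y0,x1,y1=box; im=p["pixels"][y0:y1,x0:x1]; h=cv2.cvtColor(im,cv2.COLOR_BGR2HSV)
    m=((h[...,1]<60)&(h[...,2]>120)).astype(np.uint8)
    k,l,st,ce=cv2.connectedComponentsWithStats(m)
    for i in range(1,k):
        if st[i,4]<25: continue
        v,u=np.nonzero(l==i); W=np.array([ray(p,(a+x0,b+y0),.0145)[:2] for a,b in zip(u,v)])
        c=W.mean(0); w=np.linalg.svd(W-c)[2][0]; w*=np.sign(w[0]); t=(W-c)@w
        print(n,st[i],"c",np.round(c,4),"yaw",round(np.arctan2(w[1],w[0]),3),"ext",np.round([t.min(),t.max()],4),"mid",np.round(c-w*(.063+.034),4),"tip-131",np.round(c+w*(t.max()-.131),4))
E
```

```text
top [  26    0   34  100 2079] c [0.6025 0.1774] yaw 0.149 ext [-0.1438  0.0978] mid [0.5066 0.163 ] tip-131 [0.5697 0.1725]
```

```bash
python3 - <<'E'
from fit import *
for n,box in(("top",(195,165,255,265)),("side",(300,205,324,230))):
    p=cams.read_camera(n); p["pixels"]=cv2.imread(f"pics/{n}0.png"); x0,y0,x1,y1=box; im=p["pixels"][y0:y1,x0:x1]; h=cv2.cvtColor(im,cv2.COLOR_BGR2HSV)
    m=((h[...,1]<70)&(h[...,2]>130)).astype(np.uint8)
    k,l,st,ce=cv2.connectedComponentsWithStats(m)
    for i in range(1,k):
        if st[i,4]<10: continue
        v,u=np.nonzero(l==i); W=np.array([ray(p,(a+x0,b+y0),.0145)[:2] for a,b in zip(u,v)])
        c=W.mean(0); w=np.linalg.svd(W-c)[2][0]; w*=np.sign(w[0]); t=(W-c)@w
        print(n,st[i],"c",np.round(c,4),"yaw",round(np.arctan2(w[1],w[0]),3),"ext",np.round([t.min(),t.max()],4),"mid",np.round(c-w*(.063+.034),4),"tip-131",np.round(c+w*(t.max()-.131),4))
go('chis',[.549,.227,.05],1.15)
E
```

```text
top [ 34  10  18  28 215] c [0.6375 0.1889] yaw -0.426 ext [-0.0342  0.0342] mid [0.5492 0.229 ] tip-131 [0.5494 0.2289]
side [12  8 10  7 41] c [0.6148 0.1958] yaw -1.555 ext [-0.0208  0.013 ] mid [0.6133 0.2928] tip-131 [0.613  0.3137]
chis shift [0.0875 0.1151 0.1475] turn -0.18 now [0.5561 0.0826 0.1975] psi 0.97 j [-0.02  0.33 -0.21  1.79  0.08  1.03  0.71] F [ 0.4  0.  -0.6] w 0.0599 t 20.2
```

Emit:
send_rows(
  targets=[
    [[0.03, 0.04, 0], -0.1, 0.3],
    [[0.06, 0.08, 0.02], -0.175, 0.3],
    [[0.087, 0.116, 0.05], -0.175, 0.3],
    [[0.087, 0.116, 0.09], -0.175, 0.3],
    [[0.087, 0.116, 0.13], -0.175, 0.3],
  ],
)

```text
clock: 20.7
tcp_pos: [0.5493, 0.2311, 0.0665]
orientation: [0.0, 0.209, 0.978, 0.001]
force: [0.2, -0.5, -0.5]
width: 0.0601
```

```bash
python3 -c "
from fit import *
go('chis',[.5497,.2275,-.014],1.145)"
```

```text
chis shift [-0.0018 -0.0034  0.0805] turn 0.005 now [0.5493 0.2311 0.0665] psi 1.15 j [-0.24  0.55 -0.26  1.8   0.19  0.81  0.55] F [ 0.2 -0.5 -0.5] w 0.0601 t 20.7
```

Emit:
send_rows(
  targets=[
    [[0, 0, 0.025], 0, 0.3],
    [[-0.001, -0.002, 0.05], 0, 0.3],
    [[-0.001, -0.002, 0.065], 0, 0.3],
    [[-0.001, -0.002, 0.076], 0, 0.3],
    [[-0.001, -0.002, 0.079], 0, 0.3],
  ],
)

```text
clock: 21.2
tcp_pos: [0.5495, 0.2251, -0.0124]
orientation: [-0.0, 0.211, 0.977, -0.0]
force: [-0.6, -0.9, -0.1]
width: 0.0597
```

```bash
python3 -c "
from fit import *
go('chis',[.5497,.2275,-.014],1.145)"
```

```text
chis shift [0.0008 0.0022 0.0016] turn 0.0 now [ 0.5495  0.2251 -0.0124] psi 1.145 j [-0.26  0.67 -0.23  1.83  0.23  0.67  0.53] F [-0.6 -0.9 -0.1] w 0.0597 t 21.2
```

Emit:
send_rows(
  targets=[
    [[0.0008, 0.002, 0.0015], 0, 0.3],
    [[0.0008, 0.002, 0.0015], 0, 0.1],
    [[0.0008, 0.002, 0.0015], 0, -0.3],
    [[0.0008, 0.002, 0.0015], 0, -0.7],
    [[0.0008, 0.002, 0.0015], 0, -1],
  ],
  newtons=50,
)

```text
clock: 21.7
tcp_pos: [0.5504, 0.2274, -0.0125]
orientation: [0.0, 0.211, 0.977, 0.0]
force: [1.4, 0.6, 1.2]
width: 0.0323
```

Emit:
send_rows(
  targets=[
    [[0, 0, 0], 0, -1],
    [[0, 0, 0], 0, -1],
    [[0, 0, 0], 0, -1],
    [[0, 0, 0], 0, -1],
  ],
)

```text
clock: 22.1
tcp_pos: [0.5502, 0.2273, -0.0128]
orientation: [0.0, 0.211, 0.977, 0.0]
force: [-0.7, -0.1, 4.2]
width: 0.0217
```

```bash
python3 -c "
from fit import *
go('lift',[.548,.2275,.13],1.145)"
```

```text
lift shift [ 0.002  -0.0007 -0.1428] turn 0.0 now [ 0.5502  0.2273 -0.0128] psi 1.145 j [-0.26  0.67 -0.23  1.83  0.23  0.67  0.52] F [-0.7 -0.1  4.2] w 0.0217 t 22.1
```

The width is 21.7 mm against a 23 mm handle, so the grip may be a bit high on the handle. I'll re-grip 3.5 mm lower.

Emit:
send_rows(
  targets=[
    [[0, 0, 0], 0, -0.3],
    [[0, 0, 0], 0, -0.2],
    [[0, 0, 0.001], 0, -0.2],
    [[0, 0, 0.002], 0, -0.2],
    [[0, 0, 0.0035], 0, -0.2],
  ],
)

```text
clock: 22.6
tcp_pos: [0.5499, 0.2273, -0.0168]
orientation: [-0.0, 0.211, 0.977, -0.0]
force: [-0.3, -0.0, -0.3]
width: 0.0369
```

Emit:
send_rows(
  targets=[
    [[0, 0, 0], 0, -0.2],
  ],
)

```text
clock: 22.7
tcp_pos: [0.5497, 0.2272, -0.0169]
orientation: [-0.0, 0.211, 0.977, -0.0]
force: [0.4, -0.6, -0.1]
width: 0.0365
```

Emit:
send_rows(
  targets=[
    [[0, 0, 0], 0, -0.5],
    [[0, 0, 0], 0, -0.8],
    [[0, 0, 0], 0, -1],
    [[0, 0, 0], 0, -1],
    [[0, 0, 0], 0, -1],
  ],
  newtons=30,
)

```text
clock: 23.2
tcp_pos: [0.55, 0.2274, -0.0165]
orientation: [0.0, 0.211, 0.977, 0.0]
force: [0.8, 0.1, 0.5]
width: 0.022
```

```bash
python3 -c "
from fit import *
go('lift',[.548,.2275,.13],1.145)"
```

```text
lift shift [ 0.0019 -0.0007 -0.1465] turn 0.0 now [ 0.55    0.2274 -0.0165] psi 1.145 j [-0.26  0.68 -0.23  1.83  0.23  0.66  0.52] F [0.8 0.1 0.5] w 0.022 t 23.2
```

Emit:
send_rows(
  targets=[
    [[0, 0, 0], 0, -1],
    [[0, 0, -0.01], 0, -1],
    [[0, 0, -0.04], 0, -1],
    [[0, 0, -0.08], 0, -1],
    [[0, 0, -0.12], 0, -1],
  ],
  newtons=60,
)

```text
clock: 23.7
tcp_pos: [0.5493, 0.2271, 0.1048]
orientation: [-0.001, 0.211, 0.977, -0.0]
force: [0.3, 0.4, -1.4]
width: 0.0214
```

Emit:
send_rows(
  targets=[
    [[0, 0, -0.03], -0.1, -1],
    [[0, 0, -0.05], -0.2, -1],
    [[0, 0, -0.05], -0.3, -1],
    [[0, 0, -0.05], -0.368, -1],
  ],
)

```text
clock: 24.1
tcp_pos: [0.5506, 0.2274, 0.1554]
orientation: [0.001, 0.027, 1.0, 0.0]
force: [-0.6, -0.6, -1.7]
width: 0.0215
```

```bash
python3 -c "
from fit import *
go('clip',[*dockpt(Q,0,.045),.14],1.513)"
```

```text
clip shift [-0.0122 -0.2711  0.0153] turn 0.004 now [0.5506 0.2274 0.1554] psi 1.517 j [-0.15  0.45 -0.37  1.74  0.19  0.98  0.92] F [-0.6 -0.6 -1.7] w 0.0215 t 24.1
```

Emit:
send_rows(
  targets=[
    [[-0.002, -0.04, 0], 0, -1],
    [[-0.004, -0.08, 0], 0, -1],
    [[-0.006, -0.12, 0], 0, -1],
    [[-0.008, -0.16, 0], 0, -1],
    [[-0.01, -0.2, 0], 0, -1],
  ],
)

```text
clock: 24.6
tcp_pos: [0.5482, 0.0255, 0.1542]
orientation: [0.0, 0.029, 1.0, -0.0]
force: [0.3, -0.1, -1.0]
width: 0.0219
```

Emit:
send_rows(
  targets=[
    [[-0.001, -0.03, 0], 0, -1],
    [[-0.0015, -0.055, 0], 0, -1],
    [[-0.002, -0.071, 0], 0.004, -1],
    [[-0.002, -0.071, 0], 0.004, -1],
    [[-0.002, -0.071, 0], 0.004, -1],
  ],
)

```text
clock: 25.1
tcp_pos: [0.5465, -0.0427, 0.1537]
orientation: [0.0, 0.03, 1.0, 0.0]
force: [-0.4, 0.4, -0.2]
width: 0.0216
```

```bash
python3 - <<'E'
from fit import *
go('clip',[*dockpt(Q,0,.045),.09],1.513)
for n,b in (("side",(260,150,420,300)),("top",(260,130,420,280))):
    p=cams.read_camera(n)
    for o in("chisel_mid","chisel_tip","chisel_butt"):
        for r in nets.place_of(p,o)[:4]:
            w=world(p,r["point"])
            if abs(w[1]+.045)<.03 : print(n,o,np.round(w,4),round(r["confidence"],2),np.round(pix(p,w),1))
    x0,y0,x1,y1=b; i=cv2.resize(p["pixels"][y0:y1,x0:x1],(400,375),interpolation=cv2.INTER_CUBIC)
    a=i if n=="side" else np.hstack([a,i])
cv2.imwrite("pics/c9.png",a)
E
```

```text
clip shift [-0.0018 -0.0011  0.0637] turn -0.003 now [ 0.5465 -0.0427  0.1537] psi 1.51 j [ 0.27  0.36 -0.29  1.86  0.13  0.94  1.43] F [-0.4  0.4 -0.2] w 0.0216 t 25.1
side chisel_tip [ 0.6762 -0.0521  0.1845] 0.69 [395.8 196.6]
side chisel_tip [ 0.546  -0.0446  0.1797] 0.48 [346.8 211.8]
side chisel_butt [ 0.4821 -0.0432  0.1801] 0.75 [321.6 219.2]
```

View pics/c9.png

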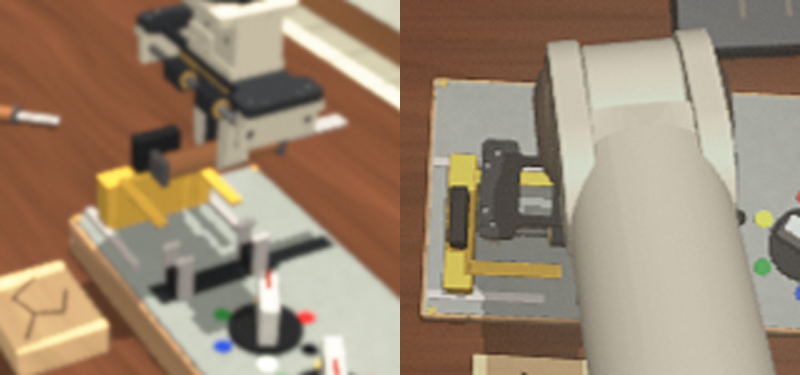

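The chisel is held level with the blade pointing away (side crop: butt 160,165, tip 345,122). It sits about 3 mm short in x. The keeper is open and clear. I'll shift and descend.

Emit:
send_rows(
  targets=[
    [[-0.0025, -0.0008, 0.015], -0.003, -1],
    [[-0.0025, -0.0008, 0.03], -0.003, -1],
    [[-0.0025, -0.0008, 0.05], -0.003, -1],
    [[-0.0025, -0.0008, 0.065], -0.003, -1],
    [[-0.0025, -0.0008, 0.075], -0.003, -1],
  ],
)

```text
clock: 26.0
tcp_pos: [0.5478, -0.0448, 0.0763]
orientation: [-0.001, 0.029, 1.0, 0.0]
force: [0.5, 0.3, -1.2]
width: 0.0218
```

Emit:
send_rows(
  targets=[
    [[0, 0, 0], 0, -1],
    [[0, 0, 0], 0, -1],
  ],
)

```text
clock: 26.2
tcp_pos: [0.5491, -0.0448, 0.0784]
orientation: [-0.0, 0.029, 1.0, 0.0]
force: [-0.3, 0.3, -0.6]
width: 0.0217
```

```bash
python3 -c "
from fit import *
go('clip',[.549,-.0437,.048],1.513)"
```

```text
clip shift [0.0001 0.0011 0.0304] turn -0.001 now [ 0.5491 -0.0448  0.0784] psi 1.512 j [ 0.25  0.47 -0.27  1.91  0.17  0.79  1.4 ] F [-0.3  0.3 -0.6] w 0.0217 t 26.2
```

Emit:
send_rows(
  targets=[
    [[0, 0.0007, 0.003], 0, -1],
    [[0, 0.0007, 0.006], 0, -1],
    [[0, 0.0007, 0.009], 0, -1],
    [[0, 0.0007, 0.012], 0, -1],
    [[0, 0.0007, 0.015], 0, -1],
  ],
)

```text
clock: 26.7
tcp_pos: [0.5496, -0.0436, 0.0639]
orientation: [0.001, 0.029, 1.0, 0.0]
force: [-0.9, 0.8, 8.3]
width: 0.0219
```

Emit:
send_rows(
  targets=[
    [[0, 0, 0.003], 0, -1],
    [[0, 0, 0.006], 0, -1],
    [[0, 0, 0.009], 0, -1],
  ],
)

```text
clock: 27.0
tcp_pos: [0.5509, -0.0438, 0.0558]
orientation: [0.002, 0.029, 1.0, 0.0]
force: [0.2, 0.6, 4.6]
width: 0.0216
```

```bash
python3 -c "
from fit import *
go('clip',[.549,-.0437,.048],1.513)"
```

```text
clip shift [ 0.0019 -0.      0.0078] turn -0.0 now [ 0.5509 -0.0438  0.0558] psi 1.513 j [ 0.24  0.5  -0.26  1.92  0.19  0.74  1.38] F [0.2 0.6 4.6] w 0.0216 t 27.0
```

Emit:
send_rows(
  targets=[
    [[0.001, 0, 0.003], 0, -1],
    [[0.001, 0, 0.006], 0, -1],
    [[0.001, 0, 0.008], 0, -1],
  ],
)

```text
clock: 27.3
tcp_pos: [0.5481, -0.0437, 0.0476]
orientation: [-0.0, 0.029, 1.0, -0.0]
force: [-7.9, 1.2, 30.4]
width: 0.0217
```

Emit:
send_rows(
  targets=[
    [[0, 0, 0.002], 0, -1],
    [[0, 0, 0.003], 0, -1],
    [[0, 0, 0.004], 0, -1],
    [[0, 0, 0.004], 0, -1],
  ],
)

```text
clock: 27.7
tcp_pos: [0.5482, -0.0437, 0.0474]
orientation: [0.0, 0.029, 1.0, -0.001]
force: [-15.7, 2.2, 47.3]
width: 0.0218
```

```bash
python3 -c "
from fit import *
go('clip',[.549,-.0437,.048],1.513); print(rpose()[0]['ft_torque'])"
```

```text
clip shift [-0.0008  0.0001 -0.0006] turn -0.0 now [ 0.5482 -0.0437  0.0474] psi 1.513 j [ 0.24  0.52 -0.26  1.92  0.19  0.72  1.38] F [-15.7   2.2  47.3] w 0.0218 t 27.7
[0.47869276 3.47343096 0.00996494]
```

It hit a hard stop at a reported z of 0.0475, against a predicted 0.048. I'll relax the push and release.

Emit:
send_rows(
  targets=[
    [[0, 0, -0.002], 0, -1],
    [[0, 0, -0.004], 0, -1],
    [[0, 0, -0.005], 0, -1],
    [[0, 0, -0.005], 0, -0.8],
    [[0, 0, -0.005], 0, -0.4],
  ],
)

```text
clock: 28.2
tcp_pos: [0.5478, -0.0442, 0.0473]
orientation: [-0.0, 0.029, 1.0, -0.0]
force: [0.1, 0.2, -0.8]
width: 0.0255
```

Emit:
send_rows(
  targets=[
    [[0, 0, 0], 0, -0.1],
    [[0, 0, 0], 0, -0.1],
    [[0, 0, 0], 0, -0.1],
    [[0, 0, -0.01], 0, -0.1],
    [[0, 0, -0.03], 0, -0.1],
  ],
)

```text
clock: 28.7
tcp_pos: [0.5464, -0.0441, 0.0767]
orientation: [-0.002, 0.029, 1.0, 0.0]
force: [0.4, -0.3, -0.0]
width: 0.0416
```

Emit:
send_rows(
  targets=[
    [[0, 0, -0.04], 0, -0.1],
    [[0, 0, -0.08], 0, -0.1],
    [[0, 0, -0.12], 0, -0.1],
    [[0, 0, -0.15], 0, -0.1],
    [[0, 0, -0.15], 0, -0.1],
  ],
)

```text
clock: 29.2
tcp_pos: [0.5513, -0.0441, 0.2333]
orientation: [0.005, 0.029, 1.0, -0.0]
force: [1.2, 0.9, -0.3]
width: 0.0411
```

```bash
python3 -c "
from fit import *
go('away',[.40,.25,.25],1.513)"
```

```text
away shift [ 0.168   0.2848 -0.0185] turn -0.001 now [ 0.5513 -0.0441  0.2333] psi 1.512 j [ 0.29  0.28 -0.31  1.78  0.09  1.09  1.46] F [ 1.2  0.9 -0.3] w 0.0411 t 29.2
```

Next I move the arm aside for a clear final look.

Emit:
send_rows(
  targets=[
    [[0.02, 0.045, 0], 0, -0.1],
    [[0.04, 0.09, 0], 0, -0.1],
    [[0.06, 0.135, 0], 0, -0.1],
    [[0.08, 0.18, 0], 0, -0.1],
    [[0.1, 0.225, 0], 0, -0.1],
  ],
)

```text
clock: 29.7
tcp_pos: [0.4598, 0.1877, 0.2272]
orientation: [-0.0, 0.029, 1.0, -0.0]
force: [1.1, 0.6, 0.3]
width: 0.0415
```

Emit:
send_rows(
  targets=[
    [[0.02, 0.045, 0], 0, -0.1],
    [[0.04, 0.09, 0], 0, -0.1],
    [[0.06, 0.135, 0], 0, -0.1],
    [[0.06, 0.18, 0], 0, -0.1],
    [[0.06, 0.2, 0], 0, -0.1],
  ],
)

```text
clock: 30.2
tcp_pos: [0.4106, 0.3941, 0.2274]
orientation: [-0.0, 0.027, 1.0, 0.001]
force: [0.3, -1.1, 0.8]
width: 0.0412
```

```bash
python3 - <<'E'
from fit import *
for n,b in (("side",(255,170,425,330)),("top",(262,150,460,336))):
    p=cams.read_camera(n); print(n,"dockfit",fit([p],Q)[0])
    for o in("chisel_mid","chisel_tip","chisel_butt","keeper_grip","clip_home","mallet","pine_block"):
        for r in nets.place_of(p,o)[:4]:
            w=world(p,r["point"])
            if o[0]!="c" or abs(w[1]+.045)<.03 : print(n,o,np.round(w,4),round(r["confidence"],2))
    x0,y0,x1,y1=b; i=cv2.resize(p["pixels"][y0:y1,x0:x1],(400,376),interpolation=cv2.INTER_CUBIC)
    a=i if n=="side" else np.hstack([a,i])
cv2.imwrite("pics/c10.png",a)
E
```

```text
side dockfit [ 0.54606946 -0.09035564 -0.05929107]
side chisel_mid [ 0.5475 -0.0471  0.0751] 0.64
side chisel_tip [ 0.6811 -0.0517  0.0744] 0.78
side chisel_butt [ 0.4822 -0.0423  0.0737] 0.56
side keeper_grip [0.5576 0.0737 0.12  ] 0.88
side keeper_grip [ 0.6767 -0.0504  0.0753] 0.25
side clip_home [ 0.5479 -0.0465  0.0775] 0.97
side mallet [ 0.5529 -0.4037  0.0009] 0.9
side pine_block [0.3957 0.0142 0.0015] 0.84
top dockfit [ 0.54489137 -0.08710529 -0.05772694]
top chisel_mid [ 0.5466 -0.0419  0.0795] 0.74
top chisel_tip [ 0.6756 -0.0479  0.0778] 0.66
top chisel_butt [ 0.4881 -0.0396  0.0809] 0.63
top chisel_butt [ 0.6737 -0.0506  0.0793] 0.39
top keeper_grip [0.5534 0.0752 0.1211] 0.55
top clip_home [ 0.5481 -0.0409  0.0797] 0.81
top mallet [ 0.559  -0.405  -0.0021] 0.67
top pine_block [3.924e-01 1.910e-02 3.000e-04] 0.6
```

View pics/c10.png

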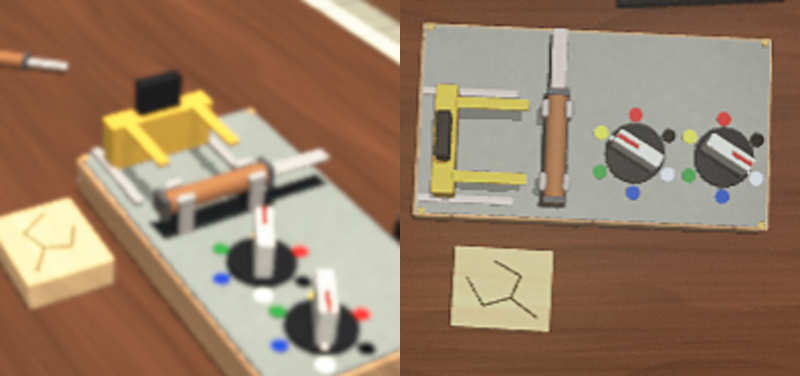

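The chisel lies level in both clips with its blade pointing away (top crop 555,30–205). The keeper is open, the pointers are on yellow and white, and the mallet and pine block haven't moved. I'm handing in.

```bash
python3 -c "
from station import order; print(order.finish_job())"
```

```text
the job is handed in; nothing more can be done
None
```

The chisel is put away in its dock and the job is handed in, at about 31 s of the 70 s allowed. `finish_job` gives no verdict, so success rests on the checks below.

**What I did:**
- **Dials:** I set the left dial first, to 1.056 rad (yellow is 1.047), then the right to -2.095 rad (white is -2.094).
- **Keeper:** I slid it left until it stopped moving. It had travelled about 45 mm and the force rose to 12 N.
- **Chisel:** I gripped the middle-sized one at mid-handle and pressed it into both clips, blade away from the robot. It stopped hard at the predicted height, with a peak wrist force of about 50 N. Then I let go and moved the arm clear.

**Last checks:**
- **Seating:** The final pictures show the chisel level in both clips, with its middle about 77 mm above the table and within about 2 mm of the home point.
- **Rest of the scene:** The keeper is open, both pointers are on their dots, and the mallet and pine block are where they started.

**What went wrong or disagreed:**
- **Tool height:** The reported tool height reads about 36.5 mm lower than the true height. My first grip on the left dial closed above the bar because of this, and I then pressed lightly (10 N) on the bar to find the error. Every later move used the correction.
- **Chisel grip:** I re-gripped the chisel once, slightly lower, because the first grip looked high on the handle.
- **Cameras:** The two cameras disagree by about 3 mm in y; I used a value between them.

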